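Sort the bench leftovers into the parts trays

TASK

Clear up the workbench after the furniture job: put both steel sockets in the red tray, both turned wooden furniture feet (the pale and the dark one) in the blue tray, and the glue bottle in the yellow tray. Stand each one upright, flat on the floor of its tray, and let go of it. Leave the tape measure and the pencil mug where they are.

Things in the scene. Friction and masses are not known exactly. Their poses are not given: they have to be found in the camera images.
- socket_large_mid (a point): the larger deep socket: plain bright-steel cylinder with a black recess in its top, 34 mm diameter, 66 mm tall, about 0.19 kg. Stands upright on the bench; its z axis points up. This point is its centre, half-way up, on its axis.
- socket_small_mid (a point): the smaller deep socket: plain bright-steel cylinder with a black recess in its top, 26 mm diameter, 60 mm tall, about 0.11 kg. Stands upright on the bench; its z axis points up. This point is its centre, half-way up, on its axis.
- foot_pale_mid (a point): turned furniture foot in pale wood, 70 mm tall: straight cylinder of 40 mm diameter for the lower 50 mm, narrowing above to 26 mm at the top, which has a small brass dot; about 0.06 kg. Stands upright on the bench; its z axis points up. This point is its centre, half-way up, on its axis.
- foot_dark_mid (a point): turned furniture foot in dark brown wood, same shape as the pale one: 70 mm tall, 40 mm diameter for the lower 50 mm, narrowing above to 26 mm; about 0.06 kg. Stands upright on the bench; its z axis points up. This point is its centre, half-way up, on its axis.
- glue_mid (a point): closed wood-glue bottle, white plastic with a green band and an orange nozzle, 112 mm tall: straight cylinder of 46 mm diameter for the lower 78 mm, then a shoulder and the narrow nozzle; about 0.14 kg. Stands upright on the bench; its z axis points up. This point is its centre, half-way up, on its axis.
- tray_red: shallow open red tray, fixed to the bench, outside 108 (its x) x 148 (its y) x 14 mm high, walls 4 mm, floor 3 mm thick (inside 100 x 140 mm, rim 11 mm above the inner floor). Origin: centre of its underside, on the bench; z up, y along its long side. Turned at most 0.2 rad from the long side lying across the robot's front.
- tray_blue: shallow open blue tray, fixed to the bench, outside 108 (its x) x 148 (its y) x 14 mm high, walls 4 mm, floor 3 mm thick (inside 100 x 140 mm, rim 11 mm above the inner floor). Origin: centre of its underside, on the bench; z up, y along its long side. Turned at most 0.2 rad from the long side lying across the robot's front.
- tray_yellow: shallow open yellow tray, fixed to the bench, outside 108 (its x) x 148 (its y) x 14 mm high, walls 4 mm, floor 3 mm thick (inside 100 x 140 mm, rim 11 mm above the inner floor). Origin: centre of its underside, on the bench; z up, y along its long side. Turned at most 0.2 rad from the long side lying across the robot's front.
- tape: bystander, not to be moved: black tape measure with grey discs on its sides, standing on the bench among the things, 64 (x) x 32 (y) x 62 mm high. Origin: centre of its underside.
- pencil_mug: bystander, not to be moved: white mug, 72 mm diameter, 90 mm tall, with pencils standing up to 170 mm above the bench, beyond the trays as seen from the robot. Origin: centre of its underside.

How it is judged:
At the end, for the whole second after the job is handed in: Both sockets stand in the red tray, both wooden feet in the blue tray and the glue bottle in the yellow tray: each one's axis inside the tray's inner outline, its height within 5 mm of standing on the tray's floor, tilted less than 0.15 rad, released and at rest (under 20 mm/s) (x of socket_large_mid in the frame of tray_red between -0.05 and 0.05 m and y of socket_large_mid in the frame of tray_red between -0.07 and 0.07 m and z of socket_large_mid in the frame of tray_red between 0.031 and 0.041 m and angle between each of socket_large_mid, socket_small_mid, foot_pale_mid, foot_dark_mid, glue_mid's own z axis and vertical below 0.15 rad and linear speed of each of socket_large, socket_small, foot_pale, foot_dark, glue below 0.02 m/s and x of socket_small_mid in the frame of tray_red between -0.05 and 0.05 m and y of socket_small_mid in the frame of tray_red between -0.07 and 0.07 m and z of socket_small_mid in the frame of tray_red between 0.028 and 0.038 m and x of foot_pale_mid in the frame of tray_blue between -0.05 and 0.05 m and y of foot_pale_mid in the frame of tray_blue between -0.07 and 0.07 m and z of foot_pale_mid in the frame of tray_blue between 0.033 and 0.043 m and x of foot_dark_mid in the frame of tray_blue between -0.05 and 0.05 m and y of foot_dark_mid in the frame of tray_blue between -0.07 and 0.07 m and z of foot_dark_mid in the frame of tray_blue between 0.033 and 0.043 m and x of glue_mid in the frame of tray_yellow between -0.05 and 0.05 m and y of glue_mid in the frame of tray_yellow between -0.07 and 0.07 m and z of glue_mid in the frame of tray_yellow between 0.054 and 0.064 m); the robot touches nothing.
It fails at once if the tape measure is moved by more than 30 mm (distance of tape from where it was at the start of the episode above 0.03 m).
It fails at once if the pencil mug is moved by more than 30 mm (distance of pencil_mug from where it was at the start of the episode above 0.03 m).
It also fails if it takes over 120 s, if anything falls off the work surface, if the arm or the gripper's body presses on something with over 40 N, if the wrist force passes 120 N, or if a joint passes its speed limit or range.

ROBOT

A 6-joint arm with a two-finger parallel gripper is mounted at the origin on the work surface. World frame = base frame: x ahead of the robot, y to its left, z up, the work surface at z = 0. Lengths are in m, angles in rad, forces in N, time in s.
With the tool pointing down it reaches from about 0.35 to 0.775 m from the base axis. Payload 5.5 kg.
Tool frame: the origin (TCP) lies midway between the tips of the shut fingers; the grasp point (between the pads) lies 19 mm behind it; z points along the fingers, y is the line along which they close (so a half turn about z gives the same grasp; the last joint's range is limited). The gripper opens to 85 mm and grips with 20 to 120 N. Pads are 22 mm wide; open, the fingers measure 114 mm over their backs; the gripper's body (76 mm by 85 mm) begins 54 mm behind the grasp point. The pads swing forward as they close: fully open they stand 13 mm farther back than shut.
Start: joints at [1.015, 0.313, 0.046, 1.304, 0, 1.431], TCP at [0.232, 0.526, 0.231] pointing down, gripper open.
Joint ranges: [-2.76, 2.76], [-0.86, 1.69], [-1.03, 1.26], [-2.2, 2.34], [-1.47, 1.5], [-3.14, 3.14]. Speed limits (rad/s): [2.57, 2.57, 3.14, 3.14, 3.14, 3.14].

INTERFACE

Orientations are given as a unit quaternion [w, x, y, z].
In Python, from workcell import env gives the robot as it stands.
- The arm moves only by the tool move_arm, never from a script. Its argument "targets" is a list of rows, each a list of 3 entries, a list of its own where there are three numbers: the shift along the tool's x, y, z in mm, then the turn, a rotation vector about the tool's x, y, z in units of 10 degrees (1.0 is 10 degrees), then the closure, from -1 (fully open) to 1 (shut). In form: [[[dx, dy, dz], [ax, ay, az], gripper], ...]. A call has 1 to 5 rows; each row is the pose to reach, as a shift and turn from the pose commanded when the call began, along the tool's axes at that moment; what a row does not reach only later rows make up. A row lasts 1/8 s, in which the tool goes at most 62.5 mm and 10.7 degrees, less where a joint would pass 70% of its speed; a pose out of reach is approached as far as the arm can. A call with a gripper value outside its range is refused whole. The fingers move at their own pace and stop on an object; "squeeze" is the grip in N (left out, the last holds). Time passes only in rows, so rows that repeat a pose let the fingers close. It gives the time, the measured TCP pose, the force, the opening and the grip force at its end, in the units of the state.
- env.get_state(): the state, without advancing time (a new reading comes with each control period).
- env.read_camera(name): name is "scene" or "top"; returns a dict with "pixels" (384x512x3 uint8, red, green, blue), "fovy" (degrees; the focal length in pixels is half the picture's height over the tangent of half this angle, whatever the lens; pixels are square), "cx", "cy" (the principal point, pixels), "extrinsics" (4x4, takes a point from world to camera coordinates). Camera axes: x right, y up, looking along -z (the intrinsics and any distortion apply to the point x, -y, -z); pixel columns grow to the right and rows downward; lengths in m; the calibration is good to about 2 mm. A picture is of the moment at which its call begins. There is no depth.
- env.hand_in(): hands the job in; it is judged then, once.
Trained networks look in a picture, given as the dict that the camera call returned (one of the last four; its "shot" number tells which), for a name from the list of things; names that differ only in an ending like _2 or _b are one class to them, and where a whole thing is asked for, a point or a joint stands for the part that bears it (a point fixed in the world has none). Each returns a list of dicts, best first, with "confidence" (0 to 1); they miss things now and then, are a little off and sometimes report something else, mostly with a low value. They report only what shows in the picture. A call takes as long as a camera call.
- env.spot_in(thing, picture): "centre" ([x, y, z] in m, in world coordinates, good to about 4 mm: the middle of the surface that is visible of it).
- env.regions_of(thing, picture): "mask" (384x512 bool, what is visible of it).
- env.landmark_of(thing, picture): "centre" ([x, y, z] in m, in world coordinates, good to about 4 mm: a listed point, or the origin of a listed thing).
The state is a dict: "clock": time; "joint_pos": joint angles; "qvel": joint speeds; "tau": joint torques, N m; "tcp_pos": TCP position; "orientation": TCP orientation; "wrist_force": force on the tool from outside, world axes, zero at the start; "ft_torque": the same for the moment, N m; "finger_gap": finger opening in m; "grip_force": force on a finger pad.
Only numpy, scipy, OpenCV 4.12 (cv2) and the standard library are available. Lean on these libraries where they do the work, as an engineer would, in place of code of your own. Each camera call takes 0.05 s, during which the arm holds its last target. There are 200 camera calls.

## Working session

There is one attempt and no reset: what is moved stays moved. The work goes in short steps, Python scripts to look and compute and a tool call to move; the robot and the scene stay as the last step left them, time stands still between calls to the robot, and variables do not carry over. Pictures are saved under pics/ and viewed, at most 14 in all, crops included, and the job is handed in when it is done.

Besides the shell and the picture viewer there is one more tool, called after "Request:" as name(argument=value, ...) on one line, values as JSON. move_arm: Moves the arm, as the interface text tells. Its arguments: {"type":"object","properties":{"targets":{"type":"array","items":{"type":"array"}},"squeeze":{"type":"number"}},"required":["targets"]}

```bash
mkdir -p pics
python3 - <<'E'
from workcell import env
import cv2,numpy as np
s=env.get_state(); print({k:np.round(v,3) for k,v in s.items()})
for c in("scene","top"):
    p=env.read_camera(c); print(c,p['fovy'],p['cx'],p['cy'],[k for k in p],np.round(p['extrinsics'],3).tolist())
    cv2.imwrite(f'pics/{c}0.png',p['pixels'][:,:,::-1])
    for t in "socket_large_mid socket_small_mid foot_pale_mid foot_dark_mid glue_mid tray_red tray_blue tray_yellow tape pencil_mug".split():
        print(t,[(np.round(d['centre'],3).tolist(),round(d['confidence'],2)) for d in env.landmark_of(t,p)[:3]])
E
```

```text
{'clock': np.float64(0.0), 'joint_pos': array([ 1.015,  0.314,  0.045,  1.304, -0.   ,  1.431]), 'qvel': array([ 0.001, -0.   ,  0.001,  0.001,  0.   ,  0.002]), 'tau': array([-2.0000e-03, -4.8062e+01,  2.9854e+01,  1.9000e-02, -0.0000e+00,
       -0.0000e+00]), 'tcp_pos': array([0.232, 0.526, 0.23 ]), 'orientation': array([-0.   ,  0.206,  0.978, -0.001]), 'wrist_force': array([-0.751, -0.114,  0.097]), 'ft_torque': array([-0.045, -0.056, -0.029]), 'grip_force': np.float64(0.0), 'finger_gap': np.float64(0.086)}
scene 49.41371214478025 255.99663773858114 191.57426307502632 ['pixels', 'fovy', 'cx', 'cy', 'extrinsics', 'shot'] [[0.568, 0.823, 0.005, -0.321], [-0.546, 0.372, 0.751, 0.251], [0.616, -0.43, 0.66, -1.422], [0.0, 0.0, 0.0, 1.0]]
socket_large_mid [([0.412, -0.314, 0.032], 0.73)]
socket_small_mid [([0.437, 0.051, 0.03], 0.54)]
foot_pale_mid [([0.433, -0.059, 0.033], 0.67)]
foot_dark_mid [([0.388, -0.206, 0.036], 0.71)]
glue_mid [([0.398, 0.193, 0.052], 0.66), ([0.414, -0.31, 0.036], 0.65)]
tray_red []
tray_blue []
tray_yellow [([0.618, 0.25, -0.003], 0.61)]
tape [([0.38, 0.322, 0.002], 0.67)]
pencil_mug [([0.759, 0.144, 0.0], 0.97)]
top 54.190037174062965 254.36040089750418 191.69009294521229 ['pixels', 'fovy', 'cx', 'cy', 'extrinsics', 'shot'] [[-0.014, -1.0, -0.003, -0.009], [0.997, -0.014, 0.074, -0.563], [-0.074, -0.002, 0.997, -0.983], [0.0, 0.0, 0.0, 1.0]]
socket_large_mid [([0.412, -0.31, 0.033], 0.47)]
socket_small_mid [([0.437, 0.055, 0.027], 0.47)]
foot_pale_mid [([0.435, -0.056, 0.035], 0.54)]
foot_dark_mid [([0.389, -0.2, 0.037], 0.47)]
glue_mid [([0.394, 0.184, 0.057], 0.55)]
tray_red [([0.568, 0.006, 0.002], 0.76)]
tray_blue [([0.605, -0.25, -0.0], 0.78)]
tray_yellow [([0.616, 0.255, 0.004], 0.77)]
tape [([0.378, 0.324, -0.004], 0.94)]
pencil_mug [([0.762, 0.146, -0.002], 0.56)]
```

View pics/top0.png

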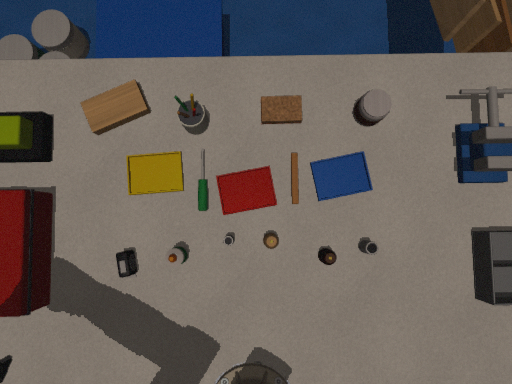

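View pics/scene0.png

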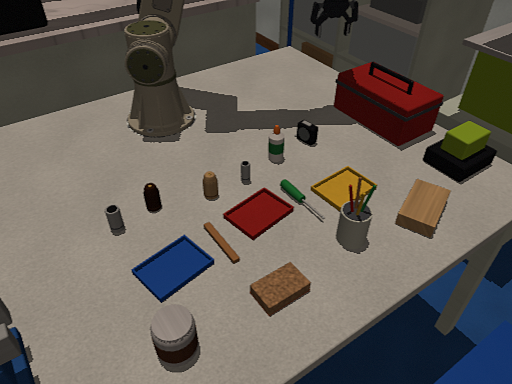

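The top view shows the yellow tray at (155,173), the red tray at (246,190) and the blue tray at (341,176). The items are the glue (177,256), small socket (229,240), pale foot (271,241), dark foot (328,256) and large socket (370,247). The tape is at (126,263) and the mug at (191,115). The detections agree with the picture. Next I'll triangulate the objects and get the tray yaws.

```bash
cat > h.py <<'E'
from workcell import env
import cv2,numpy as np
def K(p):
    f=192/np.tan(np.radians(p['fovy']/2)); return f
def proj(p,X):
    c=p['extrinsics']@np.append(X,1); f=K(p)
    return np.array([p['cx']+f*c[0]/-c[2],p['cy']-f*c[1]/-c[2]])
def back(p,uv,z):
    f=K(p);E=p['extrinsics'];R=E[:3,:3];o=-R.T@E[:3,3]
    d=R.T@np.array([(uv[0]-p['cx'])/f,-(uv[1]-p['cy'])/f,-1]); return o+d*(z-o[2])/d[2]
E
python3 - <<'E'
from h import *
P=[env.read_camera(c) for c in("scene","top")]
for t,z in dict(socket_large_mid=.033,socket_small_mid=.03,foot_pale_mid=.035,foot_dark_mid=.035,glue_mid=.056,tape=0.031).items():
    for p in P:
        L=env.landmark_of(t,p); R=env.regions_of(t,p)
        c=np.argwhere(R[0]['mask']).mean(0)[::-1] if R else None
        print(t,p['shot'],[np.round(l['centre'],3) for l in L[:1]], None if c is None else (np.round(c),np.round(back(p,c,z),3),R[0]['mask'].sum()))
p=P[1]
for t in("tray_red","tray_blue","tray_yellow"):
    m=env.regions_of(t,p)[0]['mask'].astype(np.uint8)
    pts=np.argwhere(m)[:,::-1]; w=np.array([back(p,u,.007)[:2] for u in pts],np.float32)
    r=cv2.minAreaRect(w*1000); print(t,np.round(r[0]),np.round(r[1]),round(r[2],1),[np.round(l['centre'],3) for l in env.landmark_of(t,p)[:1]])
E
```

```text
socket_large_mid 3 [array([ 0.414, -0.316,  0.034])] (array([114., 218.]), array([ 0.411, -0.313,  0.033]), np.int64(402))
socket_large_mid 4 [array([ 0.412, -0.307,  0.036])] (array([368., 247.]), array([ 0.414, -0.313,  0.033]), np.int64(224))
socket_small_mid 3 [array([0.435, 0.052, 0.029])] (array([245., 172.]), array([0.435, 0.051, 0.03 ]), np.int64(191))
socket_small_mid 4 [array([0.436, 0.052, 0.03 ])] (array([229., 240.]), array([0.437, 0.052, 0.03 ]), np.int64(91))
foot_pale_mid 3 [array([ 0.432, -0.058,  0.035])] (array([209., 185.]), array([ 0.437, -0.061,  0.035]), np.int64(370))
foot_pale_mid 4 [array([ 0.413, -0.31 ,  0.033])] (array([271., 240.]), array([ 0.435, -0.058,  0.035]), np.int64(183))
foot_dark_mid 3 [array([ 0.387, -0.202,  0.038])] (array([151., 197.]), array([ 0.394, -0.208,  0.035]), np.int64(399))
foot_dark_mid 4 [array([ 0.394, -0.198,  0.032])] (array([327., 256.]), array([ 0.392, -0.203,  0.035]), np.int64(238))
glue_mid 3 [array([ 0.411, -0.314,  0.033])] (array([275., 145.]), array([0.408, 0.175, 0.056]), np.int64(446))
glue_mid 4 [array([0.396, 0.19 , 0.055])] (array([177., 256.]), array([0.399, 0.184, 0.056]), np.int64(362))
tape 3 [array([ 0.38 ,  0.322, -0.   ])] (array([307., 132.]), array([0.381, 0.319, 0.031]), np.int64(375))
tape 4 [array([ 0.379,  0.322, -0.003])] (array([126., 264.]), array([0.378, 0.321, 0.031]), np.int64(488))
tray_red [568.   7.] [111. 151.] 9.8 [array([ 0.567,  0.005, -0.   ])]
tray_blue [ 605. -253.] [110. 153.] 10.6 [array([ 0.604, -0.248,  0.001])]Traceback (most recent call last):
  File "<stdin>", line 10, in <module>
IndexError: list index out of range
```

Request:
move_arm(targets=[[[0, 0, 0], [0, 0, -0.8], -1], [[0, 0, 0], [0, 0, -1.6], -1], [[0, 0, 0], [0, 0, -2.38], -1]], squeeze=40)

```text
clock: 3.02
tcp_pos: [0.2323, 0.526, 0.2313]
orientation: [0.0, -0.002, 1.0, 0.0]
wrist_force: [-0.1, -0.8, -0.3]
finger_gap: 0.0854
grip_force: 0.0
```

Request:
move_arm(targets=[[[-26, -54, 4], [0, 0, 0], -1], [[-52, -108, 8], [0, 0, 0], -1], [[-78, -162, 12], [0, 0, 0], -1], [[-104, -216, 16], [0, 0, 0], -1], [[-130, -270, 20], [0, 0, 0], -1]])

```text
clock: 3.65
tcp_pos: [0.3628, 0.2544, 0.2115]
orientation: [0.001, -0.0, 1.0, 0.0]
wrist_force: [0.9, -0.5, 0.2]
finger_gap: 0.0854
grip_force: 0.0
```

Request:
move_arm(targets=[[[-26, -54, 4], [0, 0, 0], -1], [[-34, -68, 30], [0, 0, 0], -1], [[-34, -68, 60], [0, 0, 0], -1], [[-34, -68, 60], [0, 0, 0], -1]])

```text
clock: 4.15
tcp_pos: [0.3945, 0.1871, 0.1497]
orientation: [-0.002, 0.001, 1.0, -0.001]
wrist_force: [-0.4, 0.1, -1.0]
finger_gap: 0.0855
grip_force: 0.0
```

Request:
move_arm(targets=[[[0, 0, 40], [0, 0, 0], -1], [[0, 0, 75], [0, 0, 0], -1], [[0, 0, 102], [0, 0, 0], -1], [[0, 0, 102], [0, 0, 0], 0.3], [[0, 0, 102], [0, 0, 0], 0.3]], squeeze=40)

```text
clock: 4.78
tcp_pos: [0.3973, 0.1886, 0.0508]
orientation: [0.001, -0.0, 1.0, 0.0]
wrist_force: [-0.2, 0.3, -0.7]
finger_gap: 0.0518
grip_force: 0.0
```

Request:
move_arm(targets=[[[0, 0, 0], [0, 0, 0], 1], [[0, 0, 0], [0, 0, 0], 1], [[0, 0, 0], [0, 0, 0], 1], [[0, 0, 0], [0, 0, 0], 1]])

```text
clock: 5.28
tcp_pos: [0.3976, 0.1884, 0.0512]
orientation: [0.002, 0.0, 1.0, 0.001]
wrist_force: [-1.7, -1.0, 6.6]
finger_gap: 0.0446
grip_force: 40.9
```

Request:
move_arm(targets=[[[0, 0, -40], [0, 0, 0], 1], [[0, 0, -70], [0, 0, 0], 1], [[-45, 13, -70], [0, 0, 0], 1], [[-95, 27, -70], [0, 0, 0], 1], [[-145, 42, -70], [0, 0, 0], 1]])

```text
clock: 5.9
tcp_pos: [0.5429, 0.2305, 0.1205]
orientation: [0.001, 0.0, 1.0, 0.0]
wrist_force: [1.4, -0.2, -1.0]
finger_gap: 0.0449
grip_force: 42.2
```

Request:
move_arm(targets=[[[-40, 12, 0], [0, 0, 0], 1], [[-75, 22, 0], [0, 0, 0], 1], [[-75, 22, 25], [0, 0, 0], 1], [[-75, 22, 50], [0, 0, 0], 1], [[-75, 22, 50], [0, 0, 0], 1]])

```text
clock: 6.52
tcp_pos: [0.6144, 0.2514, 0.0673]
orientation: [-0.002, 0.0, 1.0, -0.001]
wrist_force: [-0.3, -0.1, -2.1]
finger_gap: 0.0446
grip_force: 42.1
```

Request:
move_arm(targets=[[[0, 0, 8], [0, 0, 0], 1], [[0, 0, 14], [0, 0, 0], 1], [[0, 0, 17], [0, 0, 0], 1], [[0, 0, 17], [0, 0, 0], 1]])

```text
clock: 7.02
tcp_pos: [0.6168, 0.252, 0.0543]
orientation: [0.001, 0.0, 1.0, 0.0]
wrist_force: [-1.8, -1.4, 4.7]
finger_gap: 0.0447
grip_force: 42.8
```

Request:
move_arm(targets=[[[0, 0, 0], [0, 0, 0], -0.6], [[0, 0, 0], [0, 0, 0], -0.6], [[0, 0, 0], [0, 0, 0], -0.6], [[0, 0, -40], [0, 0, 0], -1], [[0, 0, -95], [0, 0, 0], -1]])

```text
clock: 7.65
tcp_pos: [0.6148, 0.2515, 0.1461]
orientation: [-0.002, 0.0, 1.0, -0.001]
wrist_force: [0.9, 0.2, -0.1]
finger_gap: 0.0854
grip_force: 0.0
```

Request:
move_arm(targets=[[[40, -44, 0], [0, 0, 0], -1], [[80, -88, 0], [0, 0, 0], -1], [[120, -132, 0], [0, 0, 0], -1], [[160, -176, 0], [0, 0, 0], -1], [[181, -200, 20], [0, 0, 0], -1]])

```text
clock: 8.28
tcp_pos: [0.4342, 0.0505, 0.1283]
orientation: [0.001, 0.001, 1.0, -0.0]
wrist_force: [0.0, -0.3, -0.3]
finger_gap: 0.0854
grip_force: 0.0
```

Request:
move_arm(targets=[[[-2, 1, 45], [0, 0, 0], -1], [[-2, 1, 85], [0, 0, 0], -1], [[-2, 1, 104], [0, 0, 0], -1], [[-2, 1, 104], [0, 0, 0], 0.2], [[-2, 1, 104], [0, 0, 0], 0.2]])

```text
clock: 8.9
tcp_pos: [0.4378, 0.0529, 0.0241]
orientation: [0.001, 0.0, 1.0, -0.0]
wrist_force: [0.4, -0.4, 0.5]
finger_gap: 0.0517
grip_force: 0.0
```

Request:
move_arm(targets=[[[0, 0, 0], [0, 0, 0], 1], [[0, 0, 0], [0, 0, 0], 1], [[0, 0, 0], [0, 0, 0], 1], [[0, 0, 0], [0, 0, 0], 1]])

```text
clock: 9.4
tcp_pos: [0.4382, 0.053, 0.0244]
orientation: [0.001, 0.0, 1.0, 0.0]
wrist_force: [-1.7, -0.5, 6.3]
finger_gap: 0.0242
grip_force: 39.2
```

Request:
move_arm(targets=[[[0, 0, -30], [0, 0, 0], 1], [[-10, -1, -55], [0, 0, 0], 1], [[-55, -5, -55], [0, 0, 0], 1], [[-100, -9, -55], [0, 0, 0], 1], [[-125, -11, -50], [0, 0, 0], 1]])

```text
clock: 10.02
tcp_pos: [0.5649, 0.0416, 0.0739]
orientation: [0.001, 0.0, 1.0, -0.0]
wrist_force: [0.2, -0.3, -1.4]
finger_gap: 0.0243
grip_force: 39.4
```

Request:
move_arm(targets=[[[0, 0, 20], [0, 0, 0], 1], [[0, 0, 35], [0, 0, 0], 1], [[0, 0, 44], [0, 0, 0], 1], [[0, 0, 47], [0, 0, 0], 1], [[0, 0, 47], [0, 0, 0], 1]])

```text
clock: 10.65
tcp_pos: [0.5611, 0.042, 0.0274]
orientation: [-0.0, 0.0, 1.0, -0.0]
wrist_force: [-3.7, -0.7, 7.4]
finger_gap: 0.0241
grip_force: 40.4
```

Request:
move_arm(targets=[[[0, 0, 0], [0, 0, 0], -0.4], [[0, 0, 0], [0, 0, 0], -0.4], [[0, 0, 0], [0, 0, 0], -0.4], [[0, 0, -40], [0, 0, 0], -0.6], [[0, 0, -100], [0, 0, 0], -1]])

```text
clock: 11.28
tcp_pos: [0.5603, 0.042, 0.1252]
orientation: [-0.003, 0.0, 1.0, 0.0]
wrist_force: [1.2, 0.2, 0.4]
finger_gap: 0.0838
grip_force: 0.0
```

Request:
move_arm(targets=[[[23, -54, 0], [0, 0, 0], -1], [[46, -108, 0], [0, 0, 0], -1], [[69, -162, 0], [0, 0, 0], -1], [[92, -216, 0], [0, 0, 0], -1], [[115, -270, 0], [0, 0, 0], -1]])

```text
clock: 11.9
tcp_pos: [0.4462, -0.2297, 0.1264]
orientation: [0.0, 0.0, 1.0, -0.0]
wrist_force: [0.5, -0.8, -1.1]
finger_gap: 0.0854
grip_force: 0.0
```

Request:
move_arm(targets=[[[20, -50, 0], [0, 0, 0], -1], [[35, -85, 10], [0, 0, 0], -1], [[35, -85, 20], [0, 0, 0], -1]])

```text
clock: 12.28
tcp_pos: [0.4112, -0.3157, 0.106]
orientation: [0.0, 0.002, 1.0, -0.0]
wrist_force: [-0.6, 0.1, -0.7]
finger_gap: 0.0854
grip_force: 0.0
```

Request:
move_arm(targets=[[[0, 2, 45], [0, 0, 0], -1], [[0, 2, 75], [0, 0, 0], -1], [[0, 2, 82], [0, 0, 0], -1], [[0, 2, 82], [0, 0, 0], 0.2], [[0, 2, 82], [0, 0, 0], 0.2]])

```text
clock: 12.9
tcp_pos: [0.413, -0.3115, 0.0256]
orientation: [0.001, -0.0, 1.0, -0.001]
wrist_force: [0.9, -0.6, -0.3]
finger_gap: 0.0515
grip_force: 0.0
```

Request:
move_arm(targets=[[[0, 0, 0], [0, 0, 0], 1], [[0, 0, 0], [0, 0, 0], 1], [[0, 0, 0], [0, 0, 0], 1], [[0, 0, 0], [0, 0, 0], 1]])

```text
clock: 13.4
tcp_pos: [0.4128, -0.3116, 0.0256]
orientation: [0.001, 0.0, 1.0, -0.001]
wrist_force: [0.4, 0.6, 6.5]
finger_gap: 0.0322
grip_force: 39.6
```

Request:
move_arm(targets=[[[0, 0, -40], [0, 0, 0], 1], [[-10, 17, -65], [0, 0, 0], 1], [[-36, 64, -65], [0, 0, 0], 1], [[-63, 111, -65], [0, 0, 0], 1], [[-90, 158, -65], [0, 0, 0], 1]])

```text
clock: 14.02
tcp_pos: [0.5025, -0.1519, 0.0895]
orientation: [0.0, 0.001, 1.0, -0.0]
wrist_force: [0.2, -0.9, -2.2]
finger_gap: 0.032
grip_force: 40.3
```

Request:
move_arm(targets=[[[-27, 47, 0], [0, 0, 0], 1], [[-54, 94, 0], [0, 0, 0], 1], [[-71, 124, 0], [0, 0, 0], 1], [[-71, 124, 20], [0, 0, 0], 1], [[-71, 124, 40], [0, 0, 0], 1]])

```text
clock: 14.65
tcp_pos: [0.5733, -0.0283, 0.0489]
orientation: [0.0, -0.001, 1.0, -0.0]
wrist_force: [0.0, 0.1, -2.2]
finger_gap: 0.0323
grip_force: 40.4
```

Request:
move_arm(targets=[[[0, 0, 12], [0, 0, 0], 1], [[0, 0, 19], [0, 0, 0], 1], [[0, 0, 22], [0, 0, 0], 1], [[0, 0, 22], [0, 0, 0], 1]])

```text
clock: 15.15
tcp_pos: [0.5729, -0.0292, 0.0286]
orientation: [0.0, 0.0, 1.0, 0.0]
wrist_force: [-3.7, 1.1, 5.2]
finger_gap: 0.0323
grip_force: 41.0
```

Request:
move_arm(targets=[[[0, 0, 0], [0, 0, 0], -0.1], [[0, 0, 0], [0, 0, 0], -0.1], [[0, 0, 0], [0, 0, 0], -0.1], [[0, 0, -40], [0, 0, 0], -0.1], [[0, 0, -90], [0, 0, 0], -0.6]])

```text
clock: 15.78
tcp_pos: [0.572, -0.0289, 0.117]
orientation: [-0.002, 0.0, 1.0, 0.0]
wrist_force: [1.2, 0.3, 0.1]
finger_gap: 0.0638
grip_force: 0.0
```

Request:
move_arm(targets=[[[45, -9, 0], [0, 0, 0], -1], [[90, -18, 0], [0, 0, 0], -1], [[139, -29, 0], [0, 0, 0], -1], [[139, -29, 20], [0, 0, 0], -1], [[139, -29, 20], [0, 0, 0], -1]])

```text
clock: 16.4
tcp_pos: [0.4329, -0.0579, 0.0967]
orientation: [-0.001, 0.001, 1.0, 0.0]
wrist_force: [1.0, 0.7, 1.0]
finger_gap: 0.0853
grip_force: 0.0
```

Request:
move_arm(targets=[[[-1, 0, 40], [0, 0, 0], -1], [[-1, 0, 70], [0, 0, 0], -1], [[-1, 0, 80], [0, 0, 0], -1], [[-1, 0, 80], [0, 0, 0], 0.2], [[-1, 0, 80], [0, 0, 0], 0.2]])

```text
clock: 17.02
tcp_pos: [0.4363, -0.0583, 0.0184]
orientation: [0.001, 0.0, 1.0, -0.0]
wrist_force: [0.2, -1.3, -0.5]
finger_gap: 0.0512
grip_force: 0.0
```

Request:
move_arm(targets=[[[0, 0, 0], [0, 0, 0], 1], [[0, 0, 0], [0, 0, 0], 1], [[0, 0, 0], [0, 0, 0], 1], [[0, 0, 0], [0, 0, 0], 1]])

```text
clock: 17.52
tcp_pos: [0.4363, -0.0583, 0.0187]
orientation: [0.001, 0.0, 1.0, -0.0]
wrist_force: [-0.4, 0.1, 5.4]
finger_gap: 0.039
grip_force: 40.1
```

Request:
move_arm(targets=[[[0, 0, -40], [0, 0, 0], 1], [[-10, -10, -65], [0, 0, 0], 1], [[-48, -46, -65], [0, 0, 0], 1], [[-86, -83, -65], [0, 0, 0], 1], [[-124, -120, -65], [0, 0, 0], 1]])

```text
clock: 18.15
tcp_pos: [0.5604, -0.1793, 0.0831]
orientation: [0.001, 0.0, 1.0, -0.0]
wrist_force: [0.7, -0.8, -0.6]
finger_gap: 0.0389
grip_force: 40.5
```

Request:
move_arm(targets=[[[-30, -28, 0], [0, 0, 0], 1], [[-38, -36, 0], [0, 0, 0], 1], [[-38, -36, 20], [0, 0, 0], 1], [[-38, -36, 40], [0, 0, 0], 1], [[-38, -36, 45], [0, 0, 0], 1]])

```text
clock: 18.77
tcp_pos: [0.5953, -0.213, 0.0361]
orientation: [-0.001, 0.0, 1.0, 0.001]
wrist_force: [0.1, 0.1, -0.2]
finger_gap: 0.0388
grip_force: 40.5
```

Request:
move_arm(targets=[[[0, 0, 9], [0, 0, 0], 1], [[0, 0, 14], [0, 0, 0], 1], [[0, 0, 17], [0, 0, 0], 1], [[0, 0, 17], [0, 0, 0], 1]])

```text
clock: 19.27
tcp_pos: [0.5971, -0.214, 0.0217]
orientation: [0.0, 0.0, 1.0, -0.0]
wrist_force: [-2.8, 1.2, 5.6]
finger_gap: 0.0389
grip_force: 41.1
```

Release, then go to the dark foot (0.390, -0.203).

Request:
move_arm(targets=[[[0, 0, 0], [0, 0, 0], -0.4], [[0, 0, 0], [0, 0, 0], -0.4], [[0, 0, 0], [0, 0, 0], -0.4], [[0, 0, -40], [0, 0, 0], -0.6], [[0, 0, -90], [0, 0, 0], -1]])

```text
clock: 19.9
tcp_pos: [0.5958, -0.2136, 0.1096]
orientation: [-0.002, 0.0, 1.0, 0.001]
wrist_force: [1.1, -0.4, 0.1]
finger_gap: 0.0836
grip_force: 0.0
```

Request:
move_arm(targets=[[[55, 3, 0], [0, 0, 0], -1], [[110, 6, 0], [0, 0, 0], -1], [[165, 9, 0], [0, 0, 0], -1], [[207, 11, 15], [0, 0, 0], -1], [[207, 11, 15], [0, 0, 0], -1]])

```text
clock: 20.52
tcp_pos: [0.3859, -0.2011, 0.094]
orientation: [-0.002, 0.001, 1.0, 0.002]
wrist_force: [1.1, 0.0, -0.2]
finger_gap: 0.0854
grip_force: 0.0
```

Run:
```python
from h import *
p=env.read_camera("top"); print(np.round(env.get_state()['tcp_pos'],4))
q=env.read_camera("scene")
cv2.imwrite('pics/top1.png',p['pixels'][:,:,::-1]); cv2.imwrite('pics/scene1.png',q['pixels'][:,:,::-1])
```

```text
[ 0.3886 -0.2026  0.095 ]
```

View pics/scene1.png

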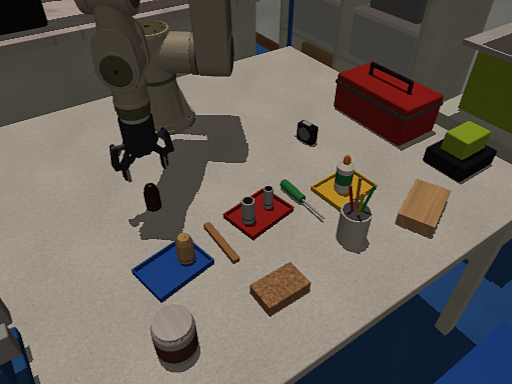

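The scene view shows the sockets standing in red (248,208 and 268,197), the glue in yellow (345,178) and the pale foot in blue (186,249). The open gripper is above the dark foot (152,197). I'll grasp it now.

Request:
move_arm(targets=[[[-2, 0, 40], [0, 0, 0], -1], [[-2, 0, 68], [0, 0, 0], -1], [[-2, 0, 78], [0, 0, 0], -1], [[-2, 0, 78], [0, 0, 0], 0.2], [[-2, 0, 78], [0, 0, 0], 0.2]])

```text
clock: 21.25
tcp_pos: [0.3932, -0.2037, 0.0182]
orientation: [0.001, 0.0, 1.0, -0.001]
wrist_force: [0.5, -0.4, -0.5]
finger_gap: 0.052
grip_force: 0.0
```

Request:
move_arm(targets=[[[0, 0, 0], [0, 0, 0], 1], [[0, 0, 0], [0, 0, 0], 1], [[0, 0, 0], [0, 0, 0], 1], [[0, 0, 0], [0, 0, 0], 1]])

```text
clock: 21.75
tcp_pos: [0.3931, -0.2038, 0.0185]
orientation: [0.001, 0.0, 1.0, -0.001]
wrist_force: [0.4, 0.9, 5.6]
finger_gap: 0.0387
grip_force: 40.8
```

Request:
move_arm(targets=[[[0, 0, -45], [0, 0, 0], 1], [[0, -10, -85], [0, 0, 0], 1], [[-40, -35, -85], [0, 0, 0], 1], [[-85, -60, -85], [0, 0, 0], 1], [[-135, -85, -85], [0, 0, 0], 1]])

```text
clock: 22.38
tcp_pos: [0.528, -0.2889, 0.1029]
orientation: [0.0, 0.0, 1.0, -0.0]
wrist_force: [-0.5, -0.5, 0.5]
finger_gap: 0.0388
grip_force: 40.7
```

Request:
move_arm(targets=[[[-50, 0, 0], [0, 0, 0], 1], [[-84, 0, 0], [0, 0, 0], 1], [[-84, 0, 30], [0, 0, 0], 1], [[-84, 0, 60], [0, 0, 0], 1], [[-84, 0, 65], [0, 0, 0], 1]])

```text
clock: 23.0
tcp_pos: [0.609, -0.2868, 0.0345]
orientation: [-0.002, 0.0, 1.0, 0.001]
wrist_force: [-0.2, 0.4, 0.1]
finger_gap: 0.0385
grip_force: 40.7
```

Request:
move_arm(targets=[[[0, 0, 9], [0, 0, 0], 1], [[0, 0, 14], [0, 0, 0], 1], [[0, 0, 17], [0, 0, 0], 1], [[0, 0, 17], [0, 0, 0], 1]])

```text
clock: 23.5
tcp_pos: [0.6113, -0.2884, 0.0215]
orientation: [0.001, 0.0, 1.0, -0.0]
wrist_force: [-0.4, -1.5, 3.0]
finger_gap: 0.0385
grip_force: 41.0
```

Request:
move_arm(targets=[[[0, 0, 0], [0, 0, 0], -0.2], [[0, 0, 0], [0, 0, 0], -0.2], [[0, 0, 0], [0, 0, 0], -0.2], [[0, 0, 0], [0, 0, 0], -0.2]])

```text
clock: 24.0
tcp_pos: [0.6109, -0.2881, 0.0202]
orientation: [-0.0, 0.0, 1.0, 0.0]
wrist_force: [-0.1, 0.4, 0.6]
finger_gap: 0.0513
grip_force: 0.0
```

Request:
move_arm(targets=[[[0, 0, -30], [0, 0, 0], -0.2], [[0, 0, -80], [0, 0, 0], -0.2], [[0, 0, -130], [0, 0, 0], -0.2], [[60, 0, -130], [0, 0, 0], -0.2], [[115, 0, -130], [0, 0, 0], -0.2]])

```text
clock: 24.62
tcp_pos: [0.4955, -0.2885, 0.1512]
orientation: [0.001, -0.0, 1.0, -0.001]
wrist_force: [-0.2, 0.1, 0.8]
finger_gap: 0.0512
grip_force: 0.0
```

Request:
move_arm(targets=[[[55, 0, 0], [0, 0, 0], -0.2], [[100, 0, 0], [0, 0, 0], -0.2], [[100, 0, 0], [0, 0, 0], -0.2], [[100, 0, 0], [0, 0, 0], -0.2]])

```text
clock: 25.12
tcp_pos: [0.3966, -0.2886, 0.1508]
orientation: [0.001, 0.0, 1.0, -0.0]
wrist_force: [1.0, 0.2, -0.1]
finger_gap: 0.0511
grip_force: 0.0
```

Run:
```python
from h import *
P=[env.read_camera(c) for c in("scene","top")]
for t in "socket_large_mid socket_small_mid foot_pale_mid foot_dark_mid glue_mid tape pencil_mug".split():
    print(t,[np.round(l['centre'],3).tolist() for p in P for l in env.landmark_of(t,p)[:1]])
a=np.vstack([p['pixels'] for p in P])[:,:,::-1]
s,t=[p['pixels'][:,:,::-1] for p in P]
cv2.imwrite('pics/end.png',np.vstack([cv2.resize(s[130:300,110:410],(700,397)),t[140:290,100:400].repeat(1,0) if 0 else cv2.resize(t[140:220,110:390],(700,200))]))
```

```text
socket_large_mid [[0.571, -0.032, 0.037], [0.573, -0.028, 0.036]]
socket_small_mid [[0.558, 0.041, 0.034], [0.56, 0.043, 0.026]]
foot_pale_mid [[0.595, -0.215, 0.04], [0.594, -0.215, 0.039]]
foot_dark_mid [[0.606, -0.292, 0.039], [0.606, -0.289, 0.036]]
glue_mid [[0.618, 0.254, 0.055], [0.615, 0.25, 0.058]]
tape [[0.38, 0.321, 0.001], [0.374, 0.319, 0.0]]
pencil_mug [[0.763, 0.144, 0.004], [0.765, 0.148, -0.002]]
```

View pics/end.png

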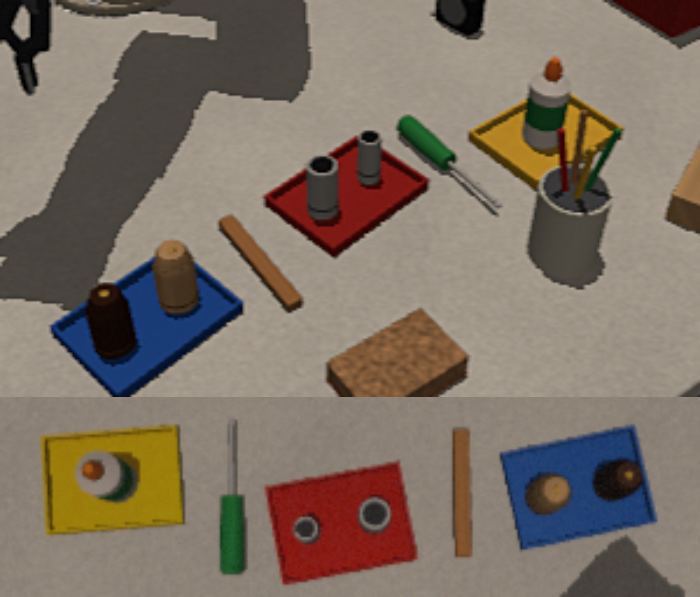

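The picture shows all five standing upright, well inside their trays: glue (100,475), sockets (305,528 and 374,515), feet (550,492 and 618,480). The tape and mug haven't moved, and the gripper is clear of everything.

```bash
python3 -c "
from workcell import env
print(env.hand_in())"
```

```text
the job is handed in; nothing more can be done
None
```

The job is handed in at about 25 s on the robot's clock: in the last pictures both sockets stand upright in the red tray, both feet in the blue and the glue bottle in the yellow, all released, with the tape and mug unmoved; the hand-in call returned no verdict.

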